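# Hang the lift-off gate on the spin coater guard

## Robot

A 7-joint arm with a two-finger parallel gripper is mounted at the origin on the work surface. World frame = base frame: x ahead of the robot, y to its left, z up, the work surface at z = 0. Lengths are in m, angles in rad, forces in N, time in s.
With the tool pointing down it reaches from about 0.4 to 0.85 m from the base axis. Payload 10.4 kg.
Tool frame: the origin (TCP) lies midway between the tips of the shut fingers; the grasp point (between the pads) lies hold_point_z behind it (hold_point_z is the distance from the TCP to the grasp point, in m); z points along the fingers, y is the direction in which the jaws open and shut (so a half turn about z gives the same grasp; the last joint's range is limited). The gripper opens to 87 mm and grips with 3 to 60 N. Pads are 19 mm wide; open, the fingers measure 117 mm over their backs; the gripper's body (75 mm by 190 mm) begins 51 mm behind the grasp point.
Start: joints at [-1.13, 0.332, -0.065, 1.46, 0.022, 1.35, -0.088], TCP at [0.28, 0.559, 0.199] pointing down, gripper open.
Joint ranges: [-2.6, 2.6], [-0.5, 2.12], [-1.47, 1.34], [0.16, 2.42], [-1.27, 4.41], [0.06, 2.06], [-2.6, 2.6]. Speed limits (rad/s): [2.22, 2.22, 2.79, 2.79, 3.14, 3.14, 3.14].

## Interface

Orientations are given as a 3x3 rotation matrix whose columns are the frame's x, y, z axes.
In Python, from workcell import * gives the robot as it stands.
- The arm moves only by the tool move_arm, never from a script. Its argument "commands" is a list of rows, each an object of numbers: "tx", "ty", "tz": the shift along the tool's x, y, z in mm; "wx", "wy", "wz": the turn, a rotation vector about the tool's x, y, z in degrees; "jaw": the opening, from 0 (shut) to 1 (fully open). A call has 1 to 12 rows; each row is the pose to reach, as a shift and turn from the pose commanded when the call began, along the tool's axes at that moment; what a row does not reach only later rows make up. A row lasts 1/8 s, in which the tool goes at most 62.5 mm and 10.7 degrees, less where a joint would pass 70% of its speed; a pose out of reach is approached as far as the arm can. A call with a gripper value outside its range is refused whole. The fingers move at their own pace and stop on an object; "squeeze" is the grip in N (left out, the last holds). Time passes only in rows, so rows that repeat a pose let the fingers close. It gives the time, the measured TCP pose, the force and the opening at its end, in the units of the state.
- observe(): the state, without advancing time (a new reading comes with each control period).
- snapshot(name): name is "scene" or "top" or "wrist"; returns the picture (480x640x3 uint8, red, green, blue); there is no depth.
- camera_params(name): a dict with "fx", "fy", "cx", "cy" (pixels), "extrinsics" (4x4, takes a point from camera to world coordinates). Camera axes: x right, y down, z forward; pixel columns grow to the right and rows downward; lengths in m; the calibration is good to about 2 mm. The wrist camera is an equidistant fisheye: a pixel r from the principal point sees the ray r / f radians off the axis. A picture is of the moment at which its call begins: read the wrist's pose just before it. camera_params takes no time and is no camera call; for the wrist camera it gives the pose at the moment of the call.
- finish_job(): hands the job in, once; it reports no verdict.
The state is a dict: "clock": time; "qpos": joint angles; "joint_vel": joint speeds; "tau": joint torques, N m; "position": TCP position; "tool_rot": TCP orientation; "force": force on the tool from outside, world axes, zero at the start; "torque": the same for the moment, N m; "grip_width": finger opening in m.
Only numpy, scipy, OpenCV 4.12 (cv2) and the standard library are available. Lean on these libraries where they do the work, as an engineer would, in place of code of your own. Each camera call takes 0.05 s, during which the arm holds its last target.

## Task

Hang the large lift-off gate on the two upright hinge pins at the front opening of the spin coater's guard: both of its sockets fully home on their pins, the gate upright and closed across the opening, then let go. Leave the smaller gate standing in its holder.

Things in the scene. Friction and masses are not known exactly. Their poses are not given: they have to be found in the camera images.
- gate: Large aluminium gate, 150 wide (y), 16 thick (x), 165 high, 0.25-0.5 kg. Origin: centre of underside, z up. Grip tab on top: 60 along y, 14 thick in x, centred, z 165-203; pinch its thickness. Two ring sockets at y=+102: bore 36, outside 46, z 12-32 and 132-152. Starts upright, +y edge to the robot's left, loose in a black slotted holder (slot floor 6, walls 32 above bench): lift over 30 to free it. All mm.
- gate_upper_socket (a point): Centre of the lower mouth of the large gate's upper socket ring: x 0, y +102, z 132 mm in the gate's frame; axes as the gate's. The lower socket's mouth is 120 mm straight below.
- upper_pin (a point): Foot of the guard's upper hinge pin; the upper socket's lower mouth rests here when home. Pin rises 36 mm, tapers from 31 thick at the foot to 8 at 28 mm up and 3 at the tip, so it centres the socket. A like lower pin has its foot 120 mm straight below. Each stands on a bracket 8 thick, 42 wide, from a post 50 mm off at +y. Axes: z up, +x into the guard; the closed gate's axes are parallel to these.
- coater: Spin coater in its fixed guard, 312 wide. Origin: on the bench, mid-opening, right under the closed gate's origin (gate underside 20 mm up); pins at y=+102 mm. Front posts 180 high, faces at y +152 and -112; nothing on it is higher; bowl and deck from x=+90. To pass the lower socket under the upper bracket, bring the gate in along +x from the robot's side, 40-85 mm above home, then lower it.
- small_gate: Smaller gate for another guard, to be left alone: like the large one, but panel 110 mm wide and 85 high, tab top at 123 mm, its sockets 41 mm apart. Stands in a like holder beside the large gate, on either side of it. Origin: centre of its underside; axes as for the large gate.
There are look-alikes about, which are no part of the job. Leave any yellow look-alike of the gate alone.

How it is judged:
By the outcome, as a careful person would: the job done as asked, in the order asked, and still so for the second after the job is handed in, with the robot touching nothing.
It also fails if it takes over 48 s, if anything falls off the work surface, if the arm or the gripper's body presses on something with over 40 N, if the wrist force passes 120 N, or if a joint passes its speed limit or range.

## Working session

There is one attempt and no reset: what is moved stays moved. The work goes in short steps, Python scripts to look and compute and a tool call to move; the robot and the scene stay as the last step left them, time stands still between calls to the robot, and variables do not carry over. Pictures are saved under pics/ and viewed, and the job is handed in when it is done.

Besides the shell and the picture viewer there is one more tool, called after "Emit:" as name([rows], argument=value, ...), one row to a line, values as JSON. move_arm: Moves the arm, as the interface text tells. Its arguments: {"type":"object","properties":{"commands":{"type":"array","items":{"type":"object","properties":{"tx":{"type":"number"},"ty":{"type":"number"},"tz":{"type":"number"},"wx":{"type":"number"},"wy":{"type":"number"},"wz":{"type":"number"},"jaw":{"type":"number"}}}},"squeeze":{"type":"number"}},"required":["commands"]}

```bash
ls; mkdir -p pics
python3 - <<'E'
from workcell import *
import cv2,numpy as np
s=observe(); print(s)
for n in ["scene","top","wrist"]:
    p=camera_params(n); print(n,p)
    im=snapshot(n); cv2.imwrite(f"pics/{n}0.png",im[:,:,::-1])
E
```

```text
pics
{'clock': 0.0, 'qpos': array([-1.12963161,  0.33288036, -0.06470683,  1.46093474,  0.02160291,
        1.34991787, -0.08853802]), 'joint_vel': array([-6.11637375e-04,  4.53400463e-04,  6.06027715e-04,  5.62844917e-04,
        2.37872085e-03,  4.97221148e-05,  1.51008340e-03]), 'tau': array([-1.29333134e-04, -6.23260117e+01,  2.47203629e-02, -3.89897239e+01,
       -6.12822105e-02,  3.98488354e-02,  1.75190876e-04]), 'position': array([0.27938754, 0.55860041, 0.19775183]), 'tool_rot': array([[-8.94370324e-01,  4.47326929e-01, -5.84545671e-04],
       [ 4.47327306e-01,  8.94369351e-01, -1.32108003e-03],
       [-6.81549415e-05, -1.44301802e-03, -9.99998957e-01]]), 'force': array([-0.8983629 , -0.81494568, -0.0856798 ]), 'torque': array([-0.00283209, -0.06172495,  0.04597381]), 'grip_width': 0.08651694369726087}
scene {'fx': 521.6834685129427, 'fy': 521.6834685129427, 'cx': 322.1486970896389, 'cy': 245.80750048220725, 'extrinsics': array([[ 0.71153538,  0.49897876, -0.49470961,  0.95236108],
       [ 0.70263792, -0.50945301,  0.496747  , -0.58248878],
       [-0.0041651 , -0.701054
[... 226 characters left out ...]
0300256, -0.9949186 ,  0.10063783,  0.31265859],
       [-0.99996554, -0.00220835,  0.00800223, -0.09114985],
       [-0.00773933, -0.10065839, -0.99489094,  1.40388987],
       [ 0.        ,  0.        ,  0.        ,  1.        ]])}
wrist {'fx': 371.64829954431775, 'fy': 371.64829954431775, 'cx': 316.73946763544234, 'cy': 237.27356723684827, 'extrinsics': array([[ 4.47246324e-01,  8.55743552e-01,  2.60141689e-01,
         2.08565515e-01],
       [ 8.94410791e-01, -4.27829990e-01, -1.30348900e-01,
         5.94425798e-01],
       [-2.48814507e-04,  2.90971601e-01, -9.56731658e-01,
         3.83898572e-01],
       [ 0.00000000e+00,  0.00000000e+00,  0.00000000e+00,
         1.00000000e+00]])}
```

View pics/scene0.png

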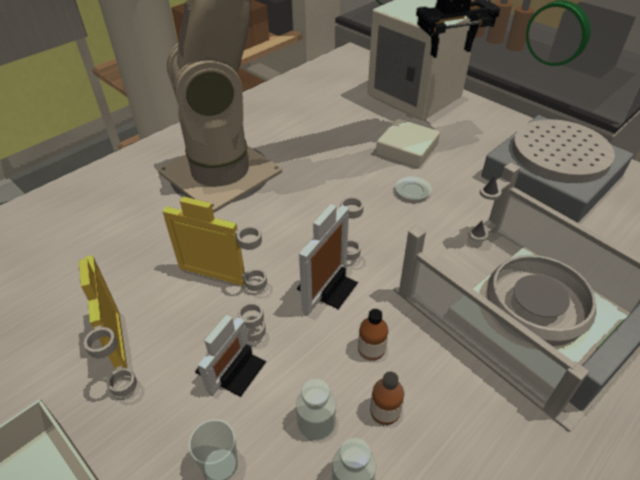

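View pics/top0.png

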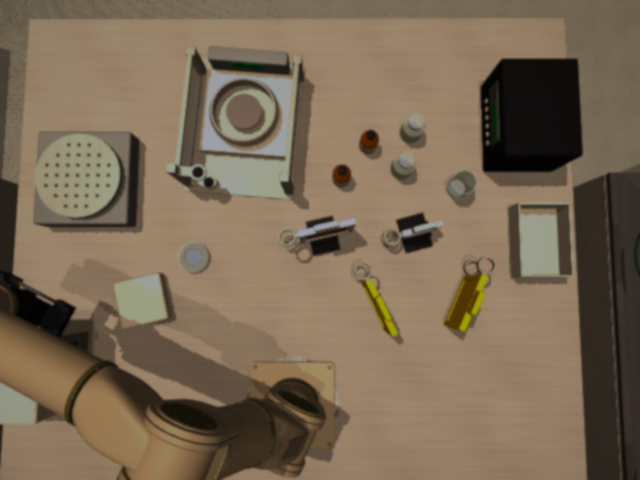

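View pics/wrist0.png

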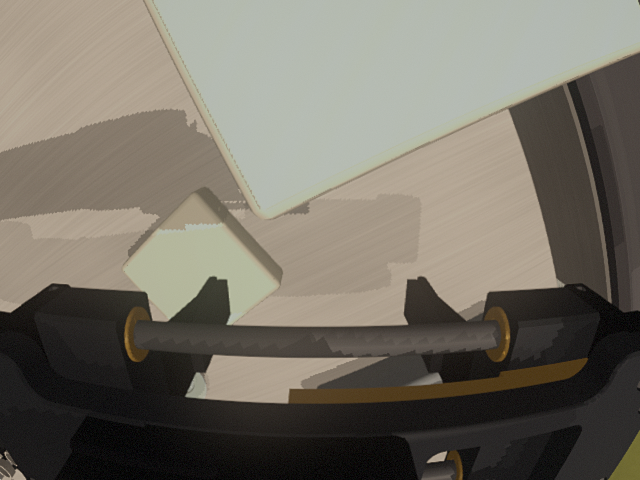

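```bash
python3 -c "
from workcell import *
import workcell;print(workcell.__all__ if hasattr(workcell,'__all__') else [n for n in dir(workcell) if n[0]!='_']);print(hold_point_z)"
```

```text
['PlanningError', 'camera_params', 'finish_job', 'hold_point_z', 'observe', 'snapshot']
0.0187
```

The scene shows the large grey gate at about (325,258), the small one at (225,355), two yellow look-alikes, and the guard with its hinge pins near (485,190)/(478,230). The top view shows the large gate at (325,230) and the pins near (198,172)/(208,183). Enlarging these areas.

Run:
```python
import cv2
t=cv2.imread("pics/top0.png"); s=cv2.imread("pics/scene0.png")
def crop(im,x,y,w,h,k,n):
    cv2.imwrite(f"pics/{n}.png",cv2.resize(im[y:y+h,x:x+w],None,fx=k,fy=k,interpolation=cv2.INTER_CUBIC))
crop(t,270,200,100,75,8,"c1")   # x8
crop(t,160,150,140,60,5.7,"c2")
crop(s,290,190,100,130,4.6,"c3")
crop(s,390,160,220,160,3.6,"c4")
```

```text
(no output)
```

View pics/c1.png

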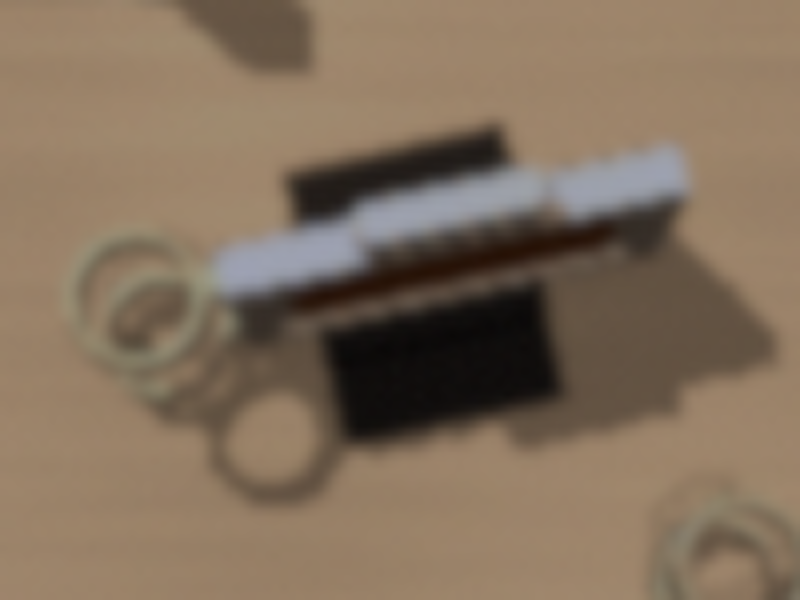

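View pics/c2.png

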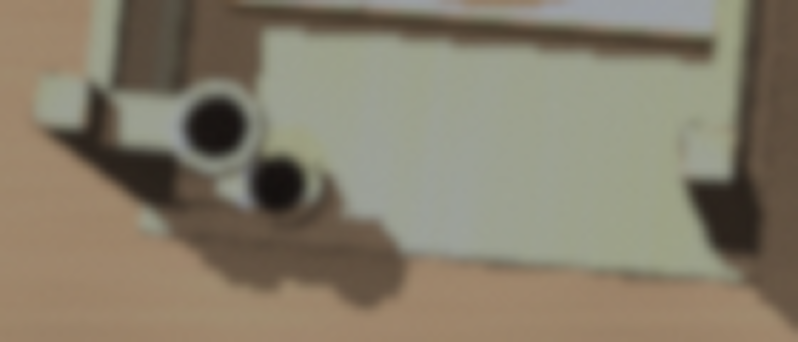

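View pics/c3.png

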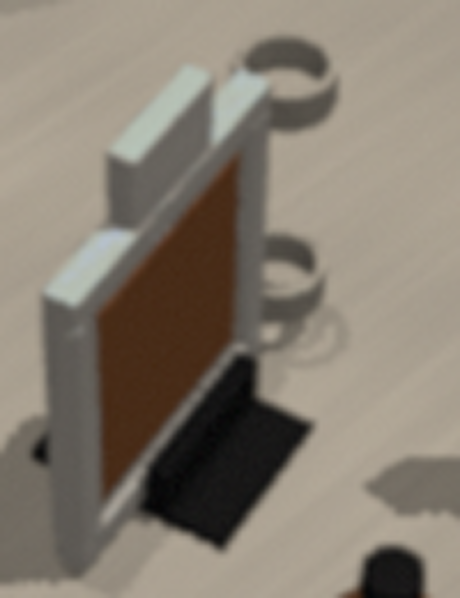

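View pics/c4.png

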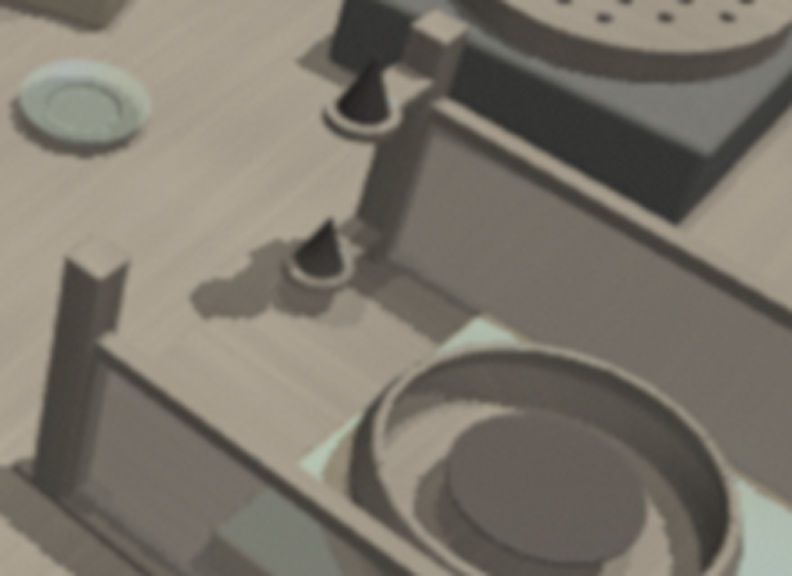

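Readings: in the top crop, tab top corners at about (355,208), (540,168), (550,200), (365,245). The upper pin disc is at (217,127) and the lower at (275,187). In the scene crop, the pin tips are at (375,60) and (330,218). Fitting both poses by least squares.

```bash
cat > h.py <<'E'
import numpy as np
from scipy.optimize import least_squares
from workcell import *
def proj(c,P):
    T=c["extrinsics"]; p=(np.atleast_2d(P)-T[:3,3])@T[:3,:3]
    if c.get("fish"):
        r=np.hypot(p[:,0],p[:,1]); th=np.arctan2(r,p[:,2]); k=th/r*c["fx"]
        return np.c_[k*p[:,0]+c["cx"],k*p[:,1]+c["cy"]]
    return np.c_[p[:,0]/p[:,2]*c["fx"]+c["cx"],p[:,1]/p[:,2]*c["fy"]+c["cy"]]
def ray(c,px):
    T=c["extrinsics"]; d=np.array([(px[0]-c["cx"])/c["fx"],(px[1]-c["cy"])/c["fy"]])
    if c.get("fish"):
        r=np.hypot(*d); v=np.r_[np.sin(r)*d/r,np.cos(r)]
    else: v=np.r_[d,1]
    return T[:3,3],T[:3,:3]@v
def atz(c,px,z):
    o,v=ray(c,px); return o+v*(z-o[2])/v[2]
def place(q,P):
    x,y,z,a=q; R=np.array([[np.cos(a),-np.sin(a),0],[np.sin(a),np.cos(a),0],[0,0,1]])
    return np.atleast_2d(P)@R.T+[x,y,z]
def fit(obs,q0,zfree=False):
    # obs: list (cam, px, model pt)
    def f(q):
        z=q[3] if zfree else q0[2]
        return np.concatenate([(proj(c,place([q[0],q[1],z,q[2]],m))[0]-px) for c,px,m in obs])
    s=least_squares(f,[q0[0],q0[1],q0[3]]+([q0[2]] if zfree else []),loss="soft_l1")
    return s.x,f(s.x).reshape(-1,2)
E
cat > m1.py <<'E'
from h import *
t=camera_params("top"); s=camera_params("scene")
C1=lambda x,y:np.array([270+x/8,200+y/8]); C2=lambda x,y:np.array([160+x/5.7,150+y/5.7])
C3=lambda x,y:np.array([290+x/4.6,190+y/4.6]); C4=lambda x,y:np.array([390+x/3.6,160+y/3.6])
m=lambda *a:np.array(a)/1000.
g=[(t,C1(355,208),m(7,30,203)),(t,C1(540,168),m(7,-30,203)),(t,C1(550,200),m(-7,-30,203)),(t,C1(365,245),m(-7,30,203)),
(t,C1(225,298),m(-8,75,165)),(t,C1(682,145),m(8,-75,165)),(t,C1(688,190),m(-8,-75,165)),(t,C1(215,262),m(8,75,165)),(t,C1(138,298),m(0,102,152)),
(s,C3(108,152),m(-7,-30,203)),(s,C3(135,163),m(7,-30,203)),(s,C3(212,75),m(7,30,203)),(s,C3(187,65),m(-7,30,203)),
(s,C3(45,290),m(-8,-75,165)),(s,C3(78,307),m(8,-75,165)),(s,C3(270,88),m(8,75,165))]
for zf in (0,1):
    q,r=fit(g,[.4,-.05,.006,.1],zf); print("gate",q,np.degrees(q[2])); print(r.round(1).tolist())
print("ring centre", atz(t,C1(138,298),.158))
c=[(t,C2(217,127),m(0,102,152)),(t,C2(275,187),m(0,102,32)),(s,C4(362,118),m(0,102,152)),(s,C4(319,265),m(0,102,32)),
(s,C4(375,60),m(0,102,188)),(s,C4(330,218),m(0,102,68))]
U,L=np.mean([atz(t,C2(217,127),.152)],0),atz(t,C2(275,187),.032)
print("pin top-view",U,L); print("scene", atz(s,C4(362,118),.152),atz(s,C4(319,265),.032),atz(s,C4(375,60),.188),atz(s,C4(330,218),.068))
pl,pr=atz(t,C2(88,104),.18),atz(t,C2(683,152),.18)
sl,sr=atz(s,C4(423,41),.18),atz(s,C4(112,252),.18)
for a,b in((pl,pr),(sl,sr)): d=a-b; print("posts",a,b,np.linalg.norm(d),np.degrees(np.arctan2(-d[0],d[1])))
E
python3 m1.py
```

```text
gate [ 0.4703617  -0.09383023  0.24487914] 14.030541037028936
[[-1.2, -1.1], [-0.4, -2.0], [-0.2, -0.4], [-1.1, -0.2], [-0.7, -0.3], [-1.2, -1.6], [-0.4, -1.1], [-0.9, -2.0], [-0.6, -0.3], [-1.9, -0.1], [-0.8, 0.3], [-0.4, -0.3], [-1.7, -0.7], [-1.8, 0.9], [-1.1, 0.6], [-1.2, -1.4]]
gate [ 0.47004764 -0.09346735  0.24240657  0.00498937] 13.888873146799439
[[-1.4, -0.9], [-0.5, -1.8], [-0.4, -0.2], [-1.3, -0.0], [-0.8, -0.2], [-1.4, -1.4], [-0.6, -0.8], [-1.0, -1.9], [-0.8, -0.2], [-1.9, 0.1], [-0.9, 0.5], [-0.4, -0.1], [-1.7, -0.5], [-1.8, 1.1], [-1.2, 0.8], [-1.1, -1.1]]
ring centre [0.44498719 0.00352838 0.158     ]
pin top-view [0.61359888 0.23573079 0.152     ] [0.61223452 0.23747419 0.032     ]
scene [0.620635   0.23212901 0.152     ] [0.61833941 0.2376979  0.032     ] [0.61659115 0.23675872 0.188     ] [0.61594974 0.23958594 0.068     ]
posts [0.61718217 0.28594642 0.18      ] [0.59585928 0.02204749 0.18      ] 0.2647589714807818 -4.619434154981522
posts [0.62237461 0.28079244 0.18      ] [0.6018065  0.02114528 0.18      ] 0.2604605412021706 -4.529260682635951
```

```bash
cat >> h.py <<'E'
from scipy.spatial.transform import Rotation as Ro
def Rdown(yaw_y):
    "tool down, tool y at world angle yaw_y (rad)"
    y=np.array([np.cos(yaw_y),np.sin(yaw_y),0]); z=np.array([0,0,-1.]); return np.c_[np.cross(y,z),y,z]
def delta(pos,R):
    s=observe(); R0=s["tool_rot"]
    d=R0.T@(np.array(pos)-s["position"])*1000; w=np.degrees(Ro.from_matrix(R0.T@R).as_rotvec())
    print("clock",s["clock"],"pos",s["position"].round(4),"t",d.round(1),"w",w.round(2))
E
python3 -c "
from h import *
delta([.470,-.094,.29],Rdown(.2435))"
```

```text
clock 0.15 pos [0.2795 0.5587 0.198 ] t [-462.4 -498.6  -91.5] w [-5.000e-02  3.000e-02  4.947e+01]
```

Emit:
move_arm([
  {"tz": -50},
  {"tz": -92},
  {"tx": -35,"ty": -38,"tz": -92,"wz": 4},
  {"tx": -80,"ty": -86,"tz": -92,"wz": 8},
  {"tx": -120,"ty": -130,"tz": -92,"wz": 13},
  {"tx": -162,"ty": -175,"tz": -92,"wz": 18},
  {"tx": -203,"ty": -219,"tz": -92,"wz": 22},
  {"tx": -244,"ty": -263,"tz": -92,"wz": 27},
  {"tx": -285,"ty": -307,"tz": -92,"wz": 31},
  {"tx": -326,"ty": -351,"tz": -92,"wz": 36},
  {"tx": -367,"ty": -395,"tz": -92,"wz": 40},
  {"tx": -408,"ty": -439,"tz": -92,"wz": 44},
])

```text
schema error: expected keys tx, ty, tz, wx, wy, wz, jaw
```

```bash
python3 -c "
from h import *
delta([.470,-.094,.29],Rdown(.2435))"
```

```text
clock 0.15 pos [0.2795 0.5587 0.198 ] t [-462.4 -498.6  -91.5] w [-5.000e-02  3.000e-02  4.947e+01]
```

Emit:
move_arm([
  {"tx": 0,"ty": 0,"tz": -50,"wx": 0,"wy": 0,"wz": 0,"jaw": 1},
  {"tx": -20,"ty": -22,"tz": -92,"wx": 0,"wy": 0,"wz": 2,"jaw": 1},
  {"tx": -60,"ty": -65,"tz": -92,"wx": 0,"wy": 0,"wz": 6,"jaw": 1},
  {"tx": -100,"ty": -108,"tz": -92,"wx": 0,"wy": 0,"wz": 11,"jaw": 1},
  {"tx": -140,"ty": -151,"tz": -92,"wx": 0,"wy": 0,"wz": 15,"jaw": 1},
  {"tx": -180,"ty": -194,"tz": -92,"wx": 0,"wy": 0,"wz": 19,"jaw": 1},
  {"tx": -220,"ty": -237,"tz": -92,"wx": 0,"wy": 0,"wz": 24,"jaw": 1},
  {"tx": -260,"ty": -280,"tz": -92,"wx": 0,"wy": 0,"wz": 28,"jaw": 1},
  {"tx": -300,"ty": -323,"tz": -92,"wx": 0,"wy": 0,"wz": 33,"jaw": 1},
  {"tx": -340,"ty": -366,"tz": -92,"wx": 0,"wy": 0,"wz": 37,"jaw": 1},
  {"tx": -380,"ty": -409,"tz": -92,"wx": 0,"wy": 0,"wz": 41,"jaw": 1},
  {"tx": -415,"ty": -447,"tz": -92,"wx": 0,"wy": 0,"wz": 45,"jaw": 1},
], squeeze=40)

```text
clock: 1.65
position: [0.4509, -0.0287, 0.2906]
tool_rot: [[-0.313, 0.95, 0.0], [0.95, 0.313, 0.0], [0.0, 0.0, -1.0]]
force: [0.4, 0.8, -0.7]
grip_width: 0.0871
```

```bash
python3 -c "
from h import *
delta([.470,-.094,.29],Rdown(.2435))"
```

```text
clock 1.65 pos [ 0.4509 -0.0287  0.2906] t [-68.   -2.3   0.6] w [ 0.03 -0.01  4.3 ]
```

Emit:
move_arm([
  {"tx": -35,"ty": -1,"tz": 0,"wx": 0,"wy": 0,"wz": 2,"jaw": 1},
  {"tx": -68,"ty": -2,"tz": 0,"wx": 0,"wy": 0,"wz": 4.3,"jaw": 1},
  {"tx": -68,"ty": -2,"tz": 0,"wx": 0,"wy": 0,"wz": 4.3,"jaw": 1},
  {"tx": -68,"ty": -2,"tz": 0,"wx": 0,"wy": 0,"wz": 4.3,"jaw": 1},
], squeeze=40)

```text
clock: 2.15
position: [0.4702, -0.0909, 0.2903]
tool_rot: [[-0.245, 0.97, -0.0], [0.97, 0.245, 0.0], [0.0, -0.0, -1.0]]
force: [0.4, 0.8, -0.4]
grip_width: 0.0871
```

Run:
```python
from h import *
import cv2
delta([.470,-.094,.29],Rdown(.2435))
c=camera_params("wrist"); c["fish"]=1
im=snapshot("wrist")[:,:,::-1].copy(); cv2.imwrite("pics/w1.png",im)
m=np.array([[a,b,203] for a,b in((7,30),(7,-30),(-7,-30),(-7,30))]+[[a,b,165] for a,b in((8,75),(8,-75),(-8,-75),(-8,75))]+[[0,102,152]])/1000
for p in proj(c,place([.4702,-.0937,.006,.2435],m)): cv2.circle(im,tuple(int(v) for v in p.round()),3,(0,0,255),1); print(p.round(1))
cv2.imwrite("pics/w1m.png",im)
```

```text
clock 2.15 pos [ 0.4702 -0.0909  0.2903] t [-3.  -1.   0.3] w [-0.02 -0.03  0.23]
[324.5 199.9]
[323.7 275.9]
[305.7 275.8]
[305.4 199.8]
[325.1 137. ]
[323.5 304.9]
[306.1 304.8]
[305.4 137. ]
[315.5 105.1]
```

View pics/w1m.png

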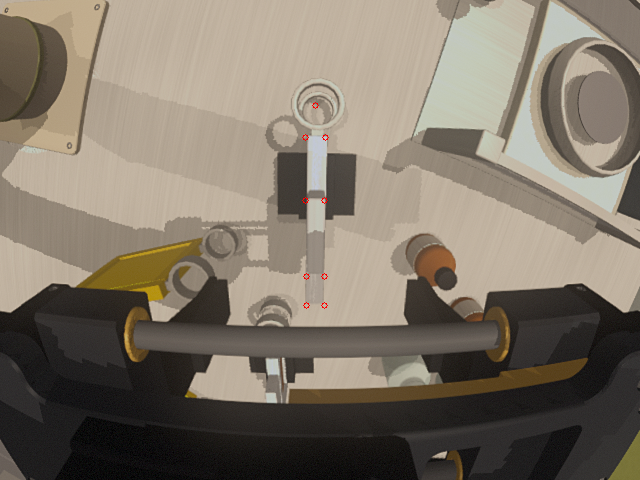

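The wrist view confirms the fit: the predicted points fall on the tab edges (305–325, 196–276), the ring is within 3 px at (318,103), and the yaw is correct. Descending to grasp.

Emit:
move_arm([
  {"tx": -1,"ty": 0,"tz": 30,"wx": 0,"wy": 0,"wz": 0.2,"jaw": 1},
  {"tx": -1,"ty": 0,"tz": 70,"wx": 0,"wy": 0,"wz": 0.2,"jaw": 1},
  {"tx": -1,"ty": 0,"tz": 100,"wx": 0,"wy": 0,"wz": 0.2,"jaw": 1},
  {"tx": -1,"ty": 0,"tz": 113,"wx": 0,"wy": 0,"wz": 0.2,"jaw": 1},
  {"tx": -1,"ty": 0,"tz": 113,"wx": 0,"wy": 0,"wz": 0.2,"jaw": 0.4},
  {"tx": -1,"ty": 0,"tz": 113,"wx": 0,"wy": 0,"wz": 0.2,"jaw": 0},
  {"tx": -1,"ty": 0,"tz": 113,"wx": 0,"wy": 0,"wz": 0.2,"jaw": 0},
  {"tx": -1,"ty": 0,"tz": 113,"wx": 0,"wy": 0,"wz": 0.2,"jaw": 0},
  {"tx": -1,"ty": 0,"tz": 113,"wx": 0,"wy": 0,"wz": 0.2,"jaw": 0},
  {"tx": -1,"ty": 0,"tz": 113,"wx": 0,"wy": 0,"wz": 0.2,"jaw": 0},
], squeeze=45)

```text
clock: 3.45
position: [0.4706, -0.0926, 0.1776]
tool_rot: [[-0.241, 0.971, 0.0], [0.971, 0.241, 0.0], [0.0, 0.0, -1.0]]
force: [0.7, -0.3, -0.0]
grip_width: 0.0348
```

Run:
```python
from h import *
import cv2
s=observe(); print(s["grip_width"],s["force"],s["position"])
im=snapshot("scene")[:,:,::-1]; cv2.imwrite("pics/s2.png",cv2.resize(im[100:340,200:520],None,fx=2.5,fy=2.5))
```

```text
0.034834509968792976 [ 0.68825503 -0.27286568 -0.04369009] [ 0.47063773 -0.09255543  0.17756888]
```

View pics/s2.png

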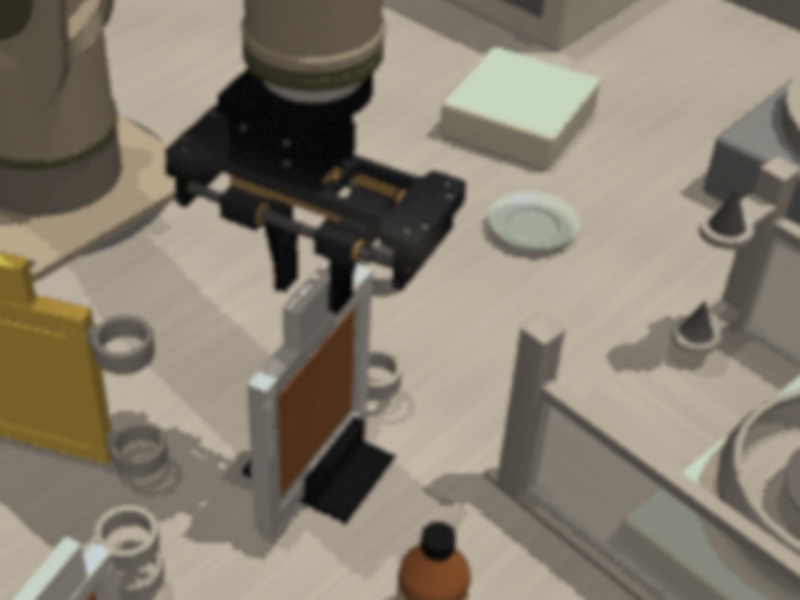

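The fingers straddle the tab and are still closing, with width at 35 mm.

Emit:
move_arm([
  {"tx": 0,"ty": 0,"tz": 0,"wx": 0,"wy": 0,"wz": 0,"jaw": 0},
  {"tx": 0,"ty": 0,"tz": 0,"wx": 0,"wy": 0,"wz": 0,"jaw": 0},
  {"tx": 0,"ty": 0,"tz": 0,"wx": 0,"wy": 0,"wz": 0,"jaw": 0},
  {"tx": 0,"ty": 0,"tz": 0,"wx": 0,"wy": 0,"wz": 0,"jaw": 0},
  {"tx": 0,"ty": 0,"tz": 0,"wx": 0,"wy": 0,"wz": 0,"jaw": 0},
], squeeze=45)

```text
clock: 4.12
position: [0.4706, -0.0925, 0.1775]
tool_rot: [[-0.241, 0.971, 0.0], [0.971, 0.241, 0.0], [0.0, 0.0, -1.0]]
force: [0.2, 0.1, 0.2]
grip_width: 0.0133
```

Run:
```python
from h import *
import cv2
s=observe(); print(s["grip_width"],s["force"],s["position"])
im=snapshot("scene")[:,:,::-1]; cv2.imwrite("pics/s3.png",cv2.resize(im[180:330,260:420],None,fx=4,fy=4))
im=snapshot("wrist")[:,:,::-1]; cv2.imwrite("pics/w3.png",im)
```

```text
0.01333815594800454 [0.22546454 0.05070429 0.21731228] [ 0.4706189  -0.09252641  0.17750736]
```

View pics/s3.png

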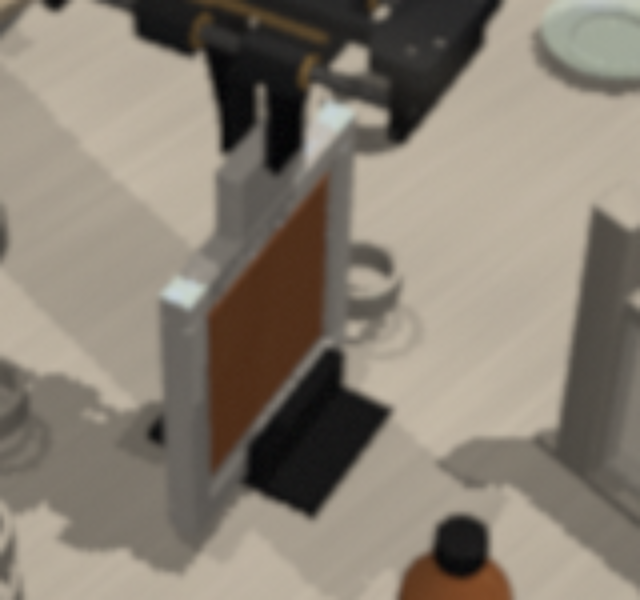

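View pics/w3.png

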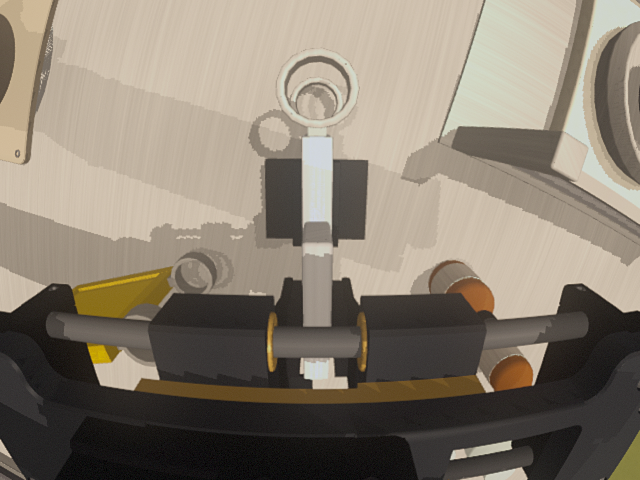

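Gripped at 13.3 mm, which matches the 14 mm tab. Lifting straight up 76 mm.

Emit:
move_arm([
  {"tx": 0,"ty": 0,"tz": -10,"wx": 0,"wy": 0,"wz": 0,"jaw": 0},
  {"tx": 0,"ty": 0,"tz": -25,"wx": 0,"wy": 0,"wz": 0,"jaw": 0},
  {"tx": 0,"ty": 0,"tz": -45,"wx": 0,"wy": 0,"wz": 0,"jaw": 0},
  {"tx": 0,"ty": 0,"tz": -65,"wx": 0,"wy": 0,"wz": 0,"jaw": 0},
  {"tx": 0,"ty": 0,"tz": -76,"wx": 0,"wy": 0,"wz": 0,"jaw": 0},
  {"tx": 0,"ty": 0,"tz": -76,"wx": 0,"wy": 0,"wz": 0,"jaw": 0},
  {"tx": 0,"ty": 0,"tz": -76,"wx": 0,"wy": 0,"wz": 0,"jaw": 0},
], squeeze=45)

```text
clock: 5.1
position: [0.4703, -0.0925, 0.2529]
tool_rot: [[-0.241, 0.971, -0.001], [0.971, 0.241, 0.0], [0.0, -0.001, -1.0]]
force: [-0.3, 1.0, -4.0]
grip_width: 0.0132
```

Run:
```python
from h import *
import cv2
s=observe(); print(s["grip_width"],s["force"],s["torque"],s["position"],s["qpos"])
im=snapshot("scene")[:,:,::-1]; cv2.imwrite("pics/s4.png",cv2.resize(im[130:330,250:450],None,fx=3,fy=3))
print(camera_params("wrist")["extrinsics"])
im=snapshot("wrist")[:,:,::-1]; cv2.imwrite("pics/w4.png",cv2.resize(im[0:240,200:440],None,fx=2.5,fy=2.5))
```

```text
0.013245098330772748 [-0.33305569  1.02880598 -4.03761424] [-0.03061813 -0.01001554  0.02758643] [ 0.47027496 -0.09249131  0.25291044] [-0.51989824 -0.05322161  0.60391785  1.77178525  0.03059177  1.41464367
  0.32159573]
[[ 9.70576566e-01  2.30498160e-01  6.96543500e-02  4.51755277e-01]
 [ 2.40792679e-01 -9.28930231e-01 -2.81260577e-01 -1.50748676e-02]
 [-1.26014037e-04  2.89757182e-01 -9.57100183e-01  4.38897882e-01]
 [ 0.00000000e+00  0.00000000e+00  0.00000000e+00  1.00000000e+00]]
```

View pics/s4.png

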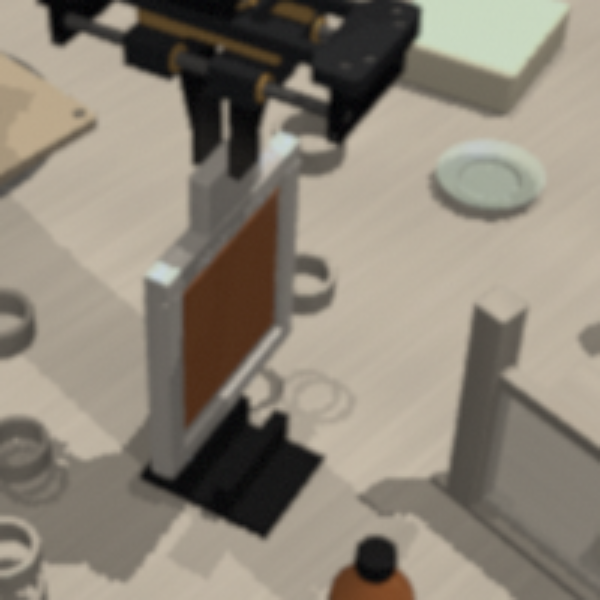

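View pics/w4.png

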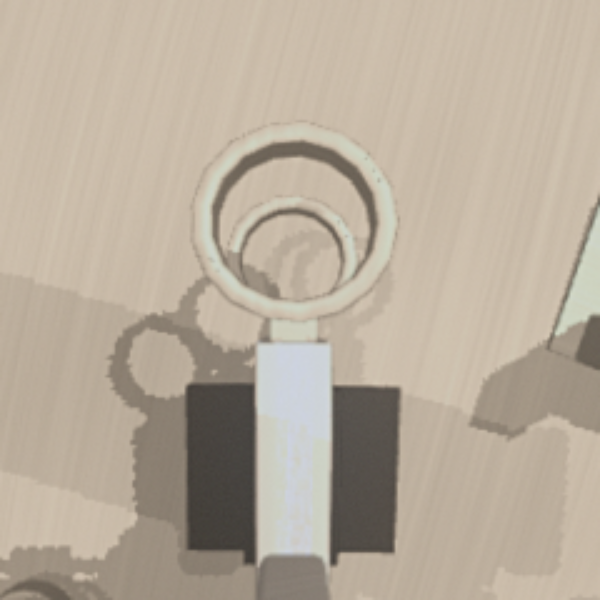

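The gate is free of the holder and upright, with the upper socket centred near crop (295,220) and the lower near (292,247). Working out the ring position relative to the TCP and the next move.

Run:
```python
from h import *
c=camera_params("wrist"); c["fish"]=1
s=observe(); R=s["tool_rot"]
C=lambda x,y:(200+(x+.5)/2.5-.5,(y+.5)/2.5-.5)
for n,px,z in (("up",(295,220),.2334),("lo",(292.5,249),.1134)):
    p=atz(c,C(*px),z); l=R.T@(p-s["position"]); print(n,p.round(4),"tool",(l*1000).round(1))
for e in((192,220),(398,220),(295,121),(295,320)): print(atz(c,C(*e),.2334).round(4))
a=np.radians(-4.6)
for off in (.102,.104):
  # TCP s.t. ring at pin (0.615,0.236)
  d=np.array([-np.sin(a),np.cos(a)])*off
  t=np.array([.615,.236])-d; print("final tcp",t)
delta([.507,.134,.2535],Rdown(a))
```

```text
up [0.4469 0.0068 0.2334] tool [102.    1.2  19.5]
lo [0.4456 0.0093 0.1134] tool [104.7   0.8 139.5]
[0.4251 0.0017 0.2334]
[0.4685 0.0125 0.2334]
[0.4414 0.0286 0.2334]
[ 0.4522 -0.0148  0.2334]
final tcp [0.60681971 0.13432855]
final tcp [0.60665931 0.132335  ]
clock 5.2 pos [ 0.4702 -0.0925  0.2528] t [211.   90.2  -0.7] w [-0.07 -0.   18.53]
```

Emit:
move_arm([
  {"tx": 8,"ty": 3,"tz": 0,"wx": 0,"wy": 0,"wz": 0.7,"jaw": 0},
  {"tx": 28,"ty": 12,"tz": 0,"wx": 0,"wy": 0,"wz": 2.5,"jaw": 0},
  {"tx": 52,"ty": 22,"tz": 0,"wx": 0,"wy": 0,"wz": 4.6,"jaw": 0},
  {"tx": 76,"ty": 32,"tz": 0,"wx": 0,"wy": 0,"wz": 6.7,"jaw": 0},
  {"tx": 100,"ty": 42,"tz": 0,"wx": 0,"wy": 0,"wz": 8.8,"jaw": 0},
  {"tx": 124,"ty": 53,"tz": 0,"wx": 0,"wy": 0,"wz": 11,"jaw": 0},
  {"tx": 148,"ty": 63,"tz": 0,"wx": 0,"wy": 0,"wz": 13,"jaw": 0},
  {"tx": 172,"ty": 73,"tz": 0,"wx": 0,"wy": 0,"wz": 15.1,"jaw": 0},
  {"tx": 194,"ty": 82,"tz": 0,"wx": 0,"wy": 0,"wz": 17,"jaw": 0},
  {"tx": 207,"ty": 88,"tz": 0,"wx": 0,"wy": 0,"wz": 18.2,"jaw": 0},
  {"tx": 211,"ty": 90,"tz": 0,"wx": 0,"wy": 0,"wz": 18.5,"jaw": 0},
  {"tx": 211,"ty": 90,"tz": 0,"wx": 0,"wy": 0,"wz": 18.5,"jaw": 0},
], squeeze=45)

```text
clock: 6.7
position: [0.507, 0.1339, 0.2533]
tool_rot: [[0.079, 0.997, -0.0], [0.997, -0.079, -0.0], [-0.0, -0.0, -1.0]]
force: [0.3, -1.6, -3.3]
grip_width: 0.0131
```

Run:
```python
from h import *
import cv2
delta([.507,.134,.2535],Rdown(np.radians(-4.6)))
s=observe(); print(s["grip_width"],s["force"])
im=snapshot("scene")[:,:,::-1]; cv2.imwrite("pics/s5.png",cv2.resize(im[80:320,320:640],None,fx=2.5,fy=2.5))
print(camera_params("wrist")["extrinsics"])
im=snapshot("wrist")[:,:,::-1]; cv2.imwrite("pics/w5.png",im)
```

```text
clock 6.7 pos [0.507  0.1339 0.2533] t [ 0.1 -0.  -0.2] w [-0.03  0.02  0.05]
0.013065993186910495 [ 0.29944756 -1.62160241 -3.33468233]
[[ 9.96799836e-01 -7.66780646e-02 -2.25955938e-02  5.14120866e-01]
 [-7.99356640e-02 -9.53952780e-01 -2.89109639e-01  2.12968818e-01]
 [ 6.13238038e-04  2.89990635e-01 -9.57029287e-01  4.39459417e-01]
 [ 0.00000000e+00  0.00000000e+00  0.00000000e+00  1.00000000e+00]]
```

View pics/s5.png

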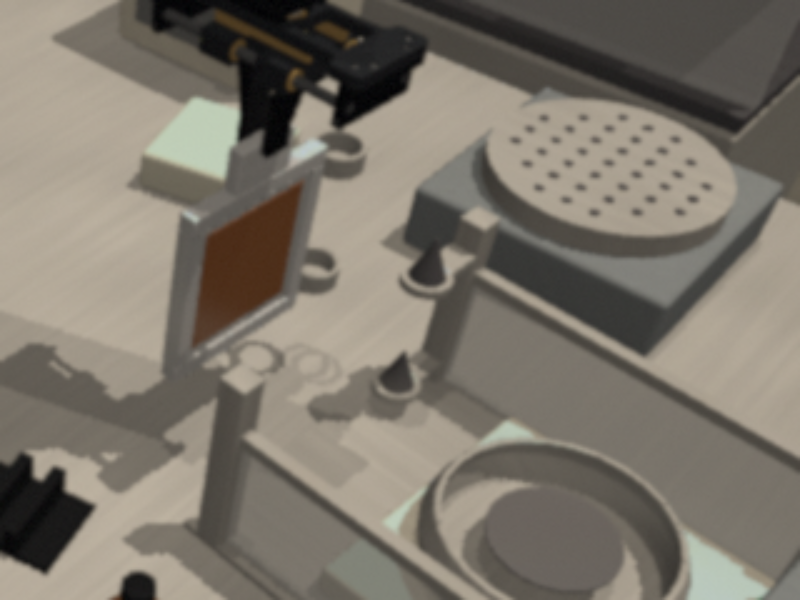

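View pics/w5.png

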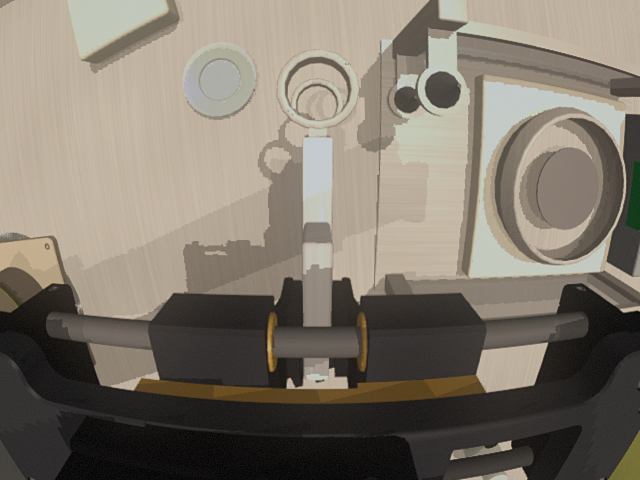

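The wrist view shows the socket ring at (318,88), the upper pin disc at (439,90) and the lower at (406,98). Refining from this frame.

Run:
```python
import cv2
from h import *
im=cv2.imread("pics/w5.png"); cv2.imwrite("pics/w5c.png",cv2.resize(im[0:150,270:480],None,fx=3.8,fy=3.8,interpolation=cv2.INTER_CUBIC))
c=camera_params("wrist"); c["fish"]=1
print(atz(c,(439,90),.152),atz(c,(406,98.5),.032),atz(c,(318,88.5),.2338))
```

```text
[0.6127854  0.23856657 0.152     ] [0.61476381 0.24004111 0.032     ] [0.51678034 0.23451165 0.2338    ]
```

View pics/w5c.png

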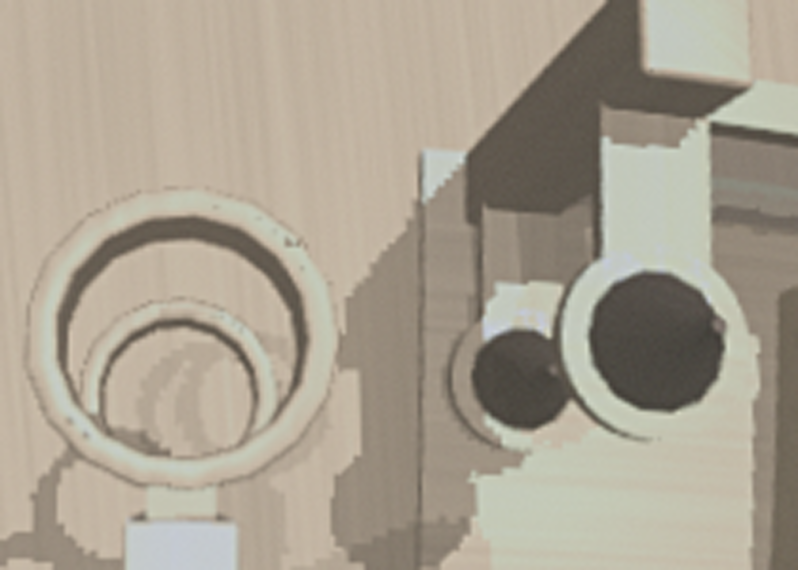

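Emit:
move_arm([
  {"tx": 3,"ty": 10,"tz": 0,"wx": 0,"wy": 0,"wz": 0,"jaw": 0},
  {"tx": 5,"ty": 28,"tz": 0,"wx": 0,"wy": 0,"wz": 0,"jaw": 0},
  {"tx": 7,"ty": 48,"tz": 0,"wx": 0,"wy": 0,"wz": 0,"jaw": 0},
  {"tx": 8,"ty": 68,"tz": 0,"wx": 0,"wy": 0,"wz": 0,"jaw": 0},
  {"tx": 9,"ty": 86,"tz": 0,"wx": 0,"wy": 0,"wz": 0,"jaw": 0},
  {"tx": 10,"ty": 96,"tz": 0,"wx": 0,"wy": 0,"wz": 0,"jaw": 0},
  {"tx": 10,"ty": 98,"tz": 0,"wx": 0,"wy": 0,"wz": 0,"jaw": 0},
  {"tx": 10,"ty": 98,"tz": 0,"wx": 0,"wy": 0,"wz": 0,"jaw": 0},
], squeeze=45)

```text
clock: 7.8
position: [0.6055, 0.136, 0.2535]
tool_rot: [[0.08, 0.997, -0.0], [0.997, -0.08, 0.0], [0.0, -0.0, -1.0]]
force: [0.2, -0.5, -4.5]
grip_width: 0.013
```

Run:
```python
from h import *
import cv2
s=observe(); print(s["grip_width"],s["force"],s["position"])
im=snapshot("scene")[:,:,::-1]; cv2.imwrite("pics/s6.png",cv2.resize(im[80:320,320:640],None,fx=2.5,fy=2.5))
im=snapshot("wrist")[:,:,::-1]; cv2.imwrite("pics/w6.png",cv2.resize(im[0:240,200:440],None,fx=2.5,fy=2.5,interpolation=cv2.INTER_CUBIC))
```

```text
0.012960209342575559 [ 0.22531005 -0.54889607 -4.5327543 ] [0.6054843  0.13603359 0.2535424 ]
```

View pics/s6.png

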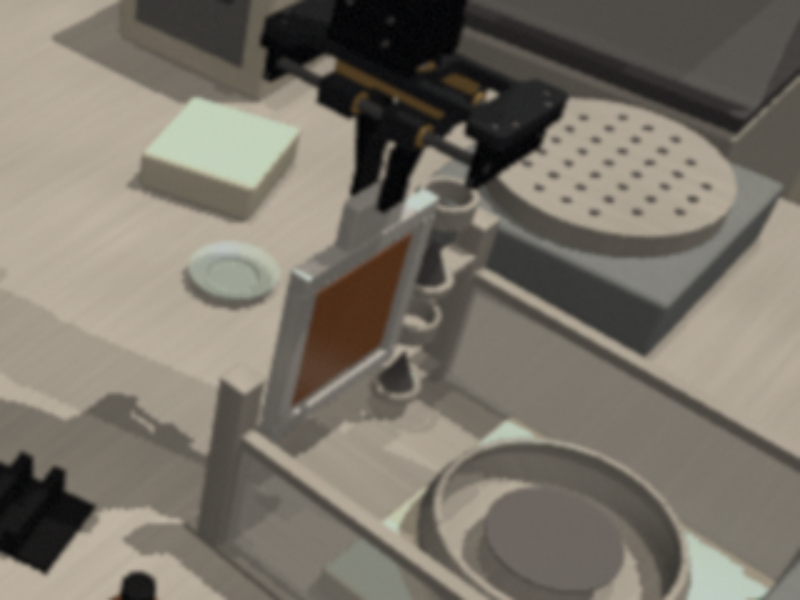

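View pics/w6.png

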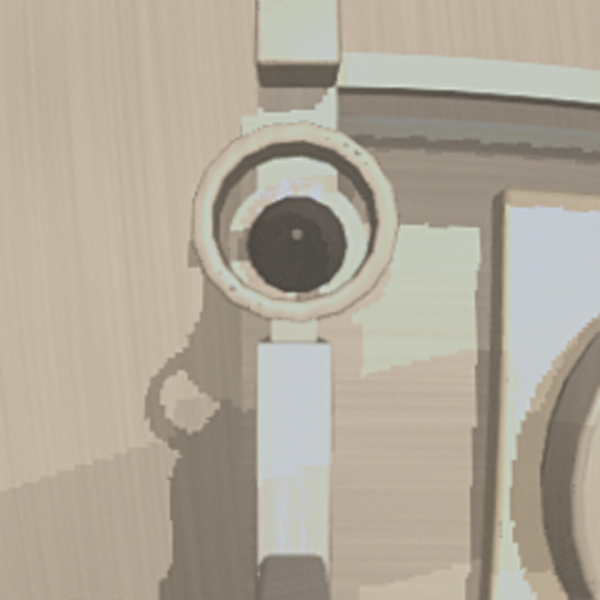

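Run:
```python
from h import *
c=camera_params("wrist"); c["fish"]=1
s=observe(); R=s["tool_rot"]
C=lambda x,y:(200+(x+.5)/2.5-.5,(y+.5)/2.5-.5)
for n,px,z in (("ring",(295.5,221),.234),("tip",(297,235),.188),("foot",(297.5,245),.152)):
    p=atz(c,C(*px),z); print(n,p.round(4),(R.T@(p-s["position"])*1000).round(1))
```

```text
ring [0.6148 0.2378 0.234 ] [102.    1.4  19.8]
tip [0.6155 0.2389 0.188 ] [103.2   2.   65.8]
foot [0.6159 0.2391 0.152 ] [103.4   2.3 101.8]
```

Ring and pin axes agree within about 1.5 mm. Shifting 1 mm and lowering.

Emit:
move_arm([
  {"tx": 1,"ty": 1,"tz": 6,"wx": 0,"wy": 0,"wz": 0,"jaw": 0},
  {"tx": 1,"ty": 1,"tz": 16,"wx": 0,"wy": 0,"wz": 0,"jaw": 0},
  {"tx": 1,"ty": 1,"tz": 26,"wx": 0,"wy": 0,"wz": 0,"jaw": 0},
  {"tx": 1,"ty": 1,"tz": 36,"wx": 0,"wy": 0,"wz": 0,"jaw": 0},
  {"tx": 1,"ty": 1,"tz": 45,"wx": 0,"wy": 0,"wz": 0,"jaw": 0},
  {"tx": 1,"ty": 1,"tz": 52,"wx": 0,"wy": 0,"wz": 0,"jaw": 0},
  {"tx": 1,"ty": 1,"tz": 55,"wx": 0,"wy": 0,"wz": 0,"jaw": 0},
  {"tx": 1,"ty": 1,"tz": 55,"wx": 0,"wy": 0,"wz": 0,"jaw": 0},
], squeeze=45)

```text
clock: 8.9
position: [0.6068, 0.137, 0.1985]
tool_rot: [[0.08, 0.997, -0.0], [0.997, -0.08, 0.0], [0.0, -0.0, -1.0]]
force: [-0.5, 0.6, -3.4]
grip_width: 0.0134
```

Emit:
move_arm([
  {"tx": 0,"ty": 0,"tz": 3,"wx": 0,"wy": 0,"wz": 0,"jaw": 0},
  {"tx": 0,"ty": 0,"tz": 5,"wx": 0,"wy": 0,"wz": 0,"jaw": 0},
  {"tx": 0,"ty": 0,"tz": 6,"wx": 0,"wy": 0,"wz": 0,"jaw": 0},
  {"tx": 0,"ty": 0,"tz": 6,"wx": 0,"wy": 0,"wz": 0,"jaw": 0},
], squeeze=45)

```text
clock: 9.4
position: [0.6067, 0.137, 0.1925]
tool_rot: [[0.08, 0.997, -0.0], [0.997, -0.08, 0.0], [0.0, -0.0, -1.0]]
force: [0.2, -0.1, -3.2]
grip_width: 0.0132
```

Run:
```python
from h import *
import cv2
s=observe(); print(s["grip_width"],s["force"],s["torque"],s["position"])
im=snapshot("scene")[:,:,::-1]; cv2.imwrite("pics/s7.png",cv2.resize(im[120:320,400:600],None,fx=3,fy=3,interpolation=cv2.INTER_CUBIC))
im=snapshot("wrist")[:,:,::-1]; cv2.imwrite("pics/w7.png",cv2.resize(im[0:240,200:440],None,fx=2.5,fy=2.5,interpolation=cv2.INTER_CUBIC))
```

```text
0.013235211060603 [ 0.23684624 -0.09786407 -3.18165152] [-0.08631531  0.00421867  0.02848655] [0.60672004 0.1369904  0.19248793]
```

View pics/s7.png

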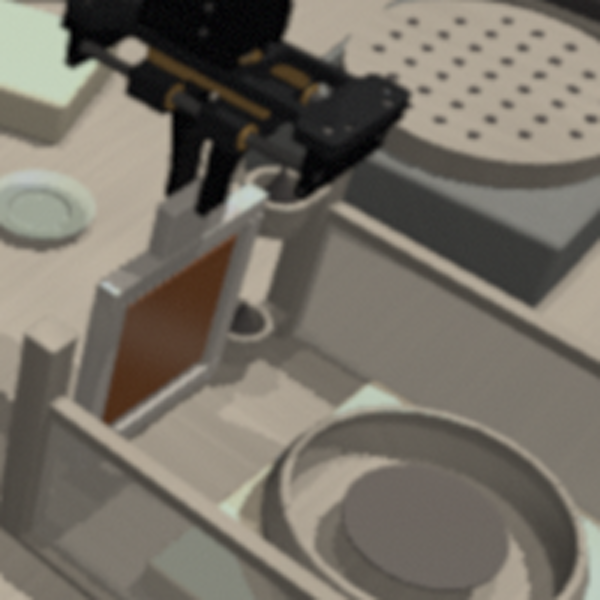

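View pics/w7.png

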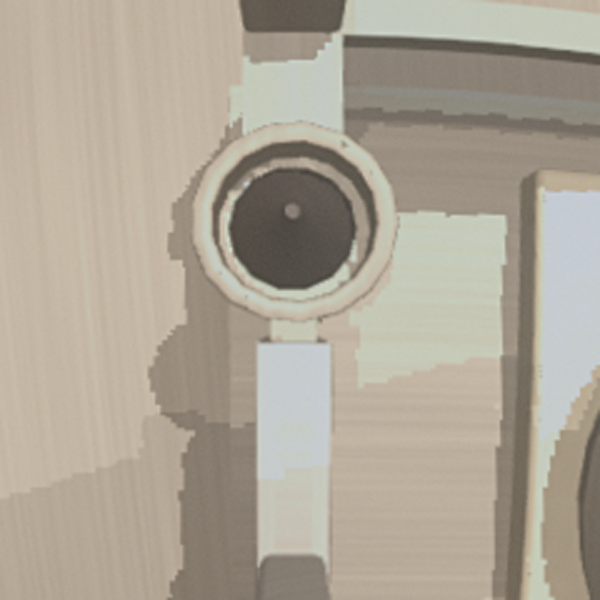

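Both pins are inside their sockets (upper pin at (292,228) in the ring at (295,221)) and the weight is still on the arm. Creeping down to contact.

Emit:
move_arm([
  {"tx": 0,"ty": 0,"tz": 0.5,"wx": 0,"wy": 0,"wz": 0,"jaw": 0},
  {"tx": 0,"ty": 0,"tz": 1,"wx": 0,"wy": 0,"wz": 0,"jaw": 0},
  {"tx": 0,"ty": 0,"tz": 1.5,"wx": 0,"wy": 0,"wz": 0,"jaw": 0},
  {"tx": 0,"ty": 0,"tz": 1.5,"wx": 0,"wy": 0,"wz": 0,"jaw": 0},
], squeeze=45)

```text
clock: 10.0
position: [0.6069, 0.1367, 0.1913]
tool_rot: [[0.08, 0.997, 0.0], [0.997, -0.08, 0.0], [0.0, 0.0, -1.0]]
force: [-0.5, -1.6, -0.9]
grip_width: 0.0134
```

Emit:
move_arm([
  {"tx": 0,"ty": 0,"tz": 0.5,"wx": 0,"wy": 0,"wz": 0,"jaw": 0},
  {"tx": 0,"ty": 0,"tz": 1,"wx": 0,"wy": 0,"wz": 0,"jaw": 0},
  {"tx": 0,"ty": 0,"tz": 1,"wx": 0,"wy": 0,"wz": 0,"jaw": 0},
], squeeze=45)

```text
clock: 10.38
position: [0.6071, 0.1364, 0.1907]
tool_rot: [[0.08, 0.997, 0.001], [0.997, -0.08, -0.0], [-0.0, 0.001, -1.0]]
force: [-1.2, -4.2, 5.0]
grip_width: 0.0132
```

Contact at TCP z 0.1907, where home was expected at 0.1915. There is a small side load toward -y, so easing 1 mm that way to see whether it drops further.

Emit:
move_arm([
  {"tx": -1,"ty": -0.3,"tz": 0,"wx": 0,"wy": 0,"wz": 0,"jaw": 0},
  {"tx": -1.5,"ty": -0.3,"tz": 0,"wx": 0,"wy": 0,"wz": 0,"jaw": 0},
  {"tx": -1.5,"ty": -0.3,"tz": 0,"wx": 0,"wy": 0,"wz": 0,"jaw": 0},
], squeeze=45)

```text
clock: 10.75
position: [0.6064, 0.1359, 0.1901]
tool_rot: [[0.08, 0.997, 0.0], [0.997, -0.08, 0.001], [0.001, 0.0, -1.0]]
force: [0.9, -0.8, 1.9]
grip_width: 0.0132
```

Emit:
move_arm([
  {"tx": -0.5,"ty": 0,"tz": 0.7,"wx": 0,"wy": 0,"wz": 0,"jaw": 0},
  {"tx": -0.5,"ty": 0,"tz": 1.5,"wx": 0,"wy": 0,"wz": 0,"jaw": 0},
  {"tx": -0.5,"ty": 0,"tz": 1.5,"wx": 0,"wy": 0,"wz": 0,"jaw": 0},
], squeeze=45)

```text
clock: 11.12
position: [0.6066, 0.1349, 0.1891]
tool_rot: [[0.08, 0.997, 0.001], [0.997, -0.08, 0.0], [0.0, 0.001, -1.0]]
force: [-0.6, -2.2, 6.6]
grip_width: 0.0133
```

Run:
```python
from h import *
import cv2
s=observe(); print(s["grip_width"],s["force"],s["torque"],s["position"])
im=snapshot("wrist")[:,:,::-1]; cv2.imwrite("pics/w8.png",cv2.resize(im[0:240,200:440],None,fx=2.5,fy=2.5,interpolation=cv2.INTER_CUBIC))
im=snapshot("scene")[:,:,::-1]; cv2.imwrite("pics/s8.png",cv2.resize(im[150:270,430:540],None,fx=5,fy=5,interpolation=cv2.INTER_CUBIC))
```

```text
0.013262355310619305 [-0.59818723 -2.23852947  6.61565385] [-0.27067119  0.08728343  0.01609597] [0.6066138  0.13490751 0.18907357]
```

View pics/w8.png

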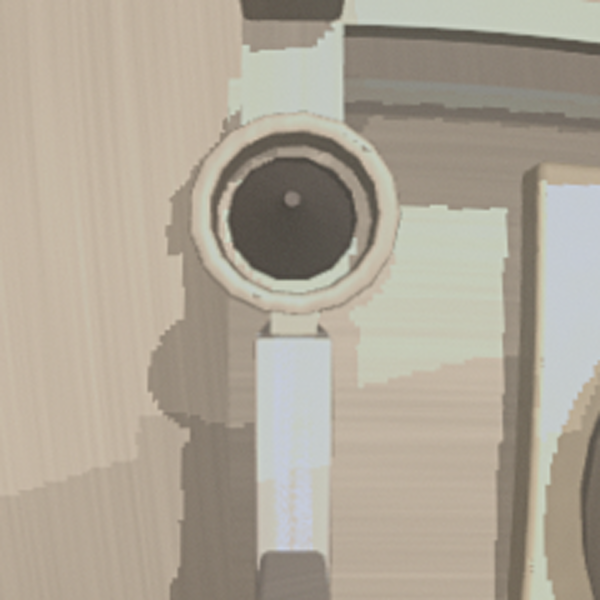

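View pics/s8.png

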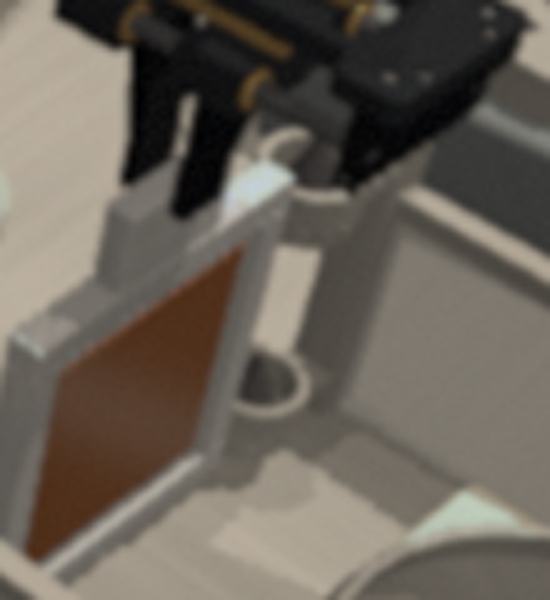

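Pressing at the tab has seated the rings and tipped the gate very slightly in the grip. Relaxing the press, then opening.

Emit:
move_arm([
  {"tx": 0,"ty": 0,"tz": -0.6,"wx": 0,"wy": 0,"wz": 0,"jaw": 0},
  {"tx": 0,"ty": 0,"tz": -1,"wx": 0,"wy": 0,"wz": 0,"jaw": 0},
  {"tx": 0,"ty": 0,"tz": -1,"wx": 0,"wy": 0,"wz": 0,"jaw": 0.2},
  {"tx": 0,"ty": 0,"tz": -1,"wx": 0,"wy": 0,"wz": 0,"jaw": 0.3},
  {"tx": 0,"ty": 0,"tz": -1,"wx": 0,"wy": 0,"wz": 0,"jaw": 0.5},
  {"tx": 0,"ty": 0,"tz": -1,"wx": 0,"wy": 0,"wz": 0,"jaw": 0.5},
  {"tx": 0,"ty": 0,"tz": -1,"wx": 0,"wy": 0,"wz": 0,"jaw": 0.5},
  {"tx": 0,"ty": 0,"tz": -1,"wx": 0,"wy": 0,"wz": 0,"jaw": 0.5},
], squeeze=20)

```text
clock: 12.22
position: [0.6063, 0.135, 0.1895]
tool_rot: [[0.08, 0.997, -0.0], [0.997, -0.08, 0.0], [0.0, -0.0, -1.0]]
force: [0.3, 0.3, 0.2]
grip_width: 0.043
```

Run:
```python
from h import *
import cv2
s=observe(); print(s["grip_width"],s["force"],s["torque"],s["position"])
im=snapshot("wrist")[:,:,::-1]; cv2.imwrite("pics/w9.png",cv2.resize(im[0:240,200:440],None,fx=2.5,fy=2.5,interpolation=cv2.INTER_CUBIC))
im=snapshot("scene")[:,:,::-1]; cv2.imwrite("pics/s9.png",cv2.resize(im[150:270,430:540],None,fx=5,fy=5,interpolation=cv2.INTER_CUBIC))
```

```text
0.043010251208307385 [0.29093101 0.33564364 0.15071349] [-0.09588695  0.0865003  -0.0107438 ] [0.60628347 0.13504562 0.18952287]
```

View pics/w9.png

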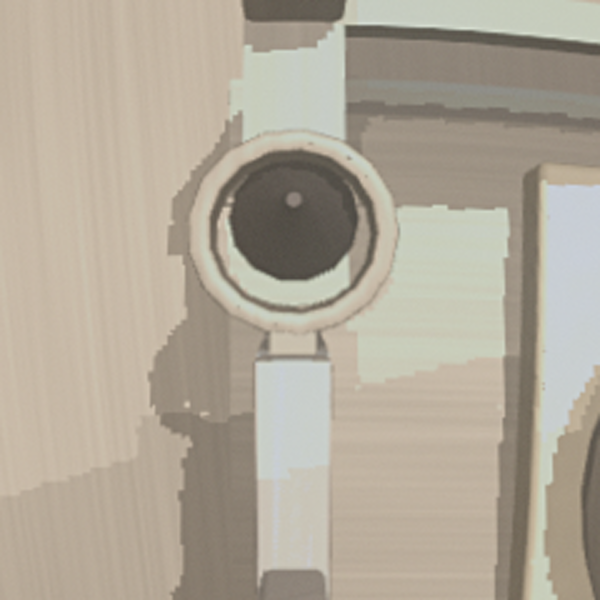

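View pics/s9.png

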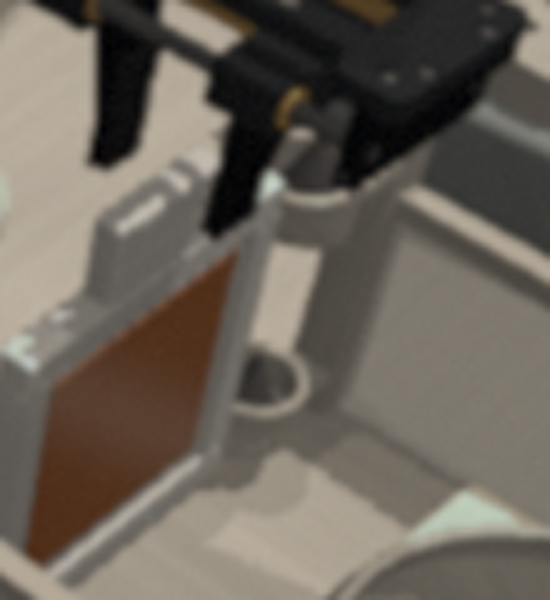

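Released. The gate settled with the expected slight sag, the upper ring leaning against its pin. Retracting straight up with the jaw clear of the tab.

Emit:
move_arm([
  {"tx": 0,"ty": 0,"tz": 0,"wx": 0,"wy": 0,"wz": 0,"jaw": 0.8},
  {"tx": 0,"ty": 0,"tz": 0,"wx": 0,"wy": 0,"wz": 0,"jaw": 0.8},
  {"tx": 0,"ty": 0,"tz": -10,"wx": 0,"wy": 0,"wz": 0,"jaw": 0.8},
  {"tx": 0,"ty": 0,"tz": -30,"wx": 0,"wy": 0,"wz": 0,"jaw": 0.8},
  {"tx": 0,"ty": 0,"tz": -60,"wx": 0,"wy": 0,"wz": 0,"jaw": 0.8},
  {"tx": 0,"ty": 0,"tz": -100,"wx": 0,"wy": 0,"wz": 0,"jaw": 0.8},
  {"tx": 0,"ty": -30,"tz": -130,"wx": 0,"wy": 0,"wz": 0,"jaw": 0.8},
  {"tx": 0,"ty": -80,"tz": -140,"wx": 0,"wy": 0,"wz": 0,"jaw": 0.8},
  {"tx": 0,"ty": -130,"tz": -140,"wx": 0,"wy": 0,"wz": 0,"jaw": 0.8},
  {"tx": 0,"ty": -160,"tz": -140,"wx": 0,"wy": 0,"wz": 0,"jaw": 0.8},
  {"tx": 0,"ty": -160,"tz": -140,"wx": 0,"wy": 0,"wz": 0,"jaw": 0.8},
], squeeze=20)

```text
clock: 13.7
position: [0.4457, 0.1483, 0.3311]
tool_rot: [[0.078, 0.997, 0.002], [0.997, -0.078, 0.002], [0.003, 0.002, -1.0]]
force: [0.6, 0.2, 0.9]
grip_width: 0.0697
```

Run:
```python
from h import *
import cv2
s=observe(); print(s["force"],s["position"])
a=snapshot("scene")[:,:,::-1]; cv2.imwrite("pics/sA.png",a); cv2.imwrite("pics/sAc.png",cv2.resize(a[120:320,400:560],None,fx=3,fy=3,interpolation=cv2.INTER_CUBIC))
b=snapshot("top")[:,:,::-1]; cv2.imwrite("pics/tA.png",b); cv2.imwrite("pics/tAc.png",cv2.resize(b[140:240,160:320],None,fx=5,fy=5,interpolation=cv2.INTER_CUBIC))
c=snapshot("wrist")[:,:,::-1]; cv2.imwrite("pics/wA.png",c)
```

```text
[0.62789116 0.20878966 0.90224626] [0.44565188 0.1482702  0.33105792]
```

View pics/sA.png

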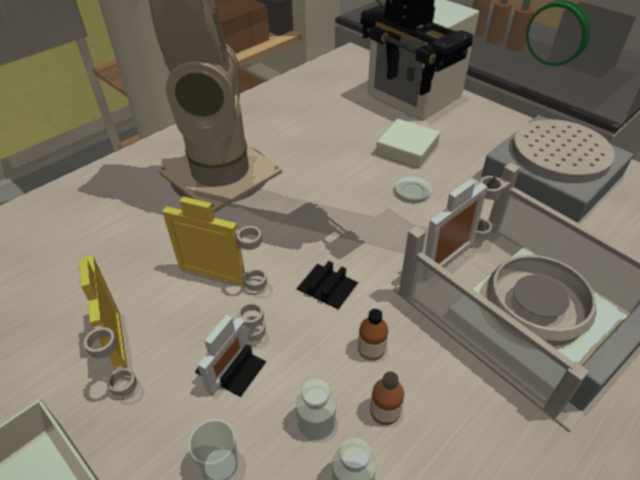

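View pics/sAc.png

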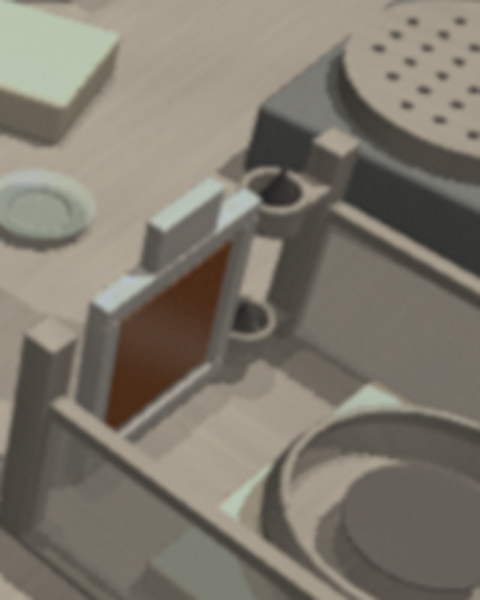

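View pics/tAc.png

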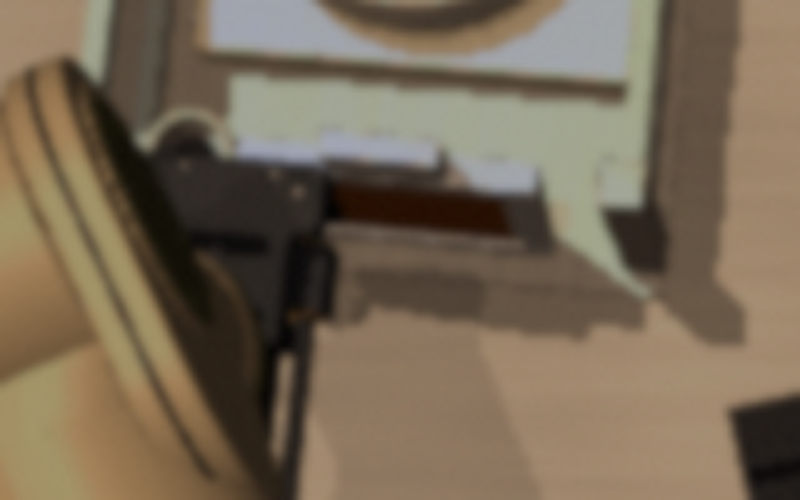

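View pics/wA.png

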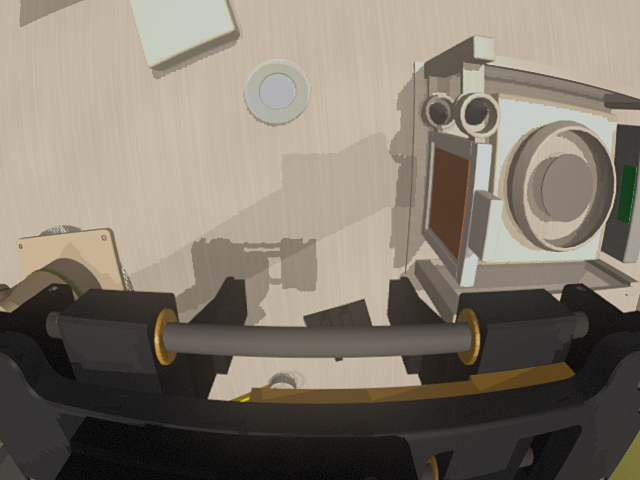

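The gate hangs on both pins, closed and clear of the arm; both sockets show pins through them. The small gate at (228,355) and the yellow ones are untouched. One numeric check of the final pose follows.

Run:
```python
from h import *
t=camera_params("top"); s=camera_params("scene")
S=lambda x,y:np.array([400+(x+.5)/3-.5,120+(y+.5)/3-.5]); T=lambda x,y:np.array([160+(x+.5)/5-.5,140+(y+.5)/5-.5])
m=lambda *a:np.array(a)/1000.
o=[(s,S(146,225),m(-7,-30,203)),(s,S(224,186),m(7,30,203)),(s,S(92,300),m(-8,-75,165)),(s,S(112,316),m(8,-75,165)),(s,S(260,203),m(8,75,165)),(s,S(218,365),m(8,75,0)),
(t,T(537,162),m(8,-75,165)),(t,T(535,191),m(-8,-75,165)),(t,T(440,145),m(7,-30,203)),(t,T(440,170),m(-7,-30,203)),(t,T(322,130),m(7,30,203))]
def P(q,p): return Ro.from_euler("ZX",[q[3],q[4]]).apply(p)+q[:3]
f=lambda q:np.concatenate([proj(c,P(q,p))[0]-px for c,px,p in o])
r=least_squares(f,[.607,.134,.02,-.08,0],loss="soft_l1")
print(r.x[:3].round(4),np.degrees(r.x[3:]).round(2)); print(f(r.x).reshape(-1,2).round(1).tolist())
print("upper socket",P(r.x,m(0,102,132)).round(4),"lower",P(r.x,m(0,102,12)).round(4))
```

```text
[0.6069 0.1435 0.0143] [-3.03  4.23]
[[-0.6, -0.6], [-0.0, 0.1], [-1.1, 1.3], [-0.9, 0.4], [-0.5, -1.7], [0.3, 0.9], [-0.4, -0.4], [-0.4, 0.0], [-0.1, -1.5], [-0.5, -0.9], [-1.2, -0.2]]
upper socket [0.6118 0.2354 0.1535] lower [0.6123 0.2442 0.0338]
```

Sockets fit at home height within 2 mm, but the sag reads 4°, more than the roughly 2.4° the clearance allows. The gate could be held up on the pin taper by friction, so I'm tilting the wrist camera at its front for a better look.

Emit:
move_arm([
  {"tx": 0,"ty": -5,"tz": 0,"wx": -5,"wy": 0,"wz": 0,"jaw": 0.8},
  {"tx": 0,"ty": -10,"tz": 0,"wx": -11,"wy": 0,"wz": 0,"jaw": 0.8},
  {"tx": 0,"ty": -10,"tz": 0,"wx": -18,"wy": 0,"wz": 0,"jaw": 0.8},
  {"tx": 0,"ty": -10,"tz": 0,"wx": -25,"wy": 0,"wz": 0,"jaw": 0.8},
  {"tx": 0,"ty": -10,"tz": 0,"wx": -32,"wy": 0,"wz": 0,"jaw": 0.8},
  {"tx": 0,"ty": -10,"tz": 0,"wx": -39,"wy": 0,"wz": 0,"jaw": 0.8},
  {"tx": 0,"ty": -10,"tz": 0,"wx": -45,"wy": 0,"wz": 0,"jaw": 0.8},
  {"tx": 0,"ty": -10,"tz": 0,"wx": -45,"wy": 0,"wz": 0,"jaw": 0.8},
  {"tx": 0,"ty": -10,"tz": 0,"wx": -45,"wy": 0,"wz": 0,"jaw": 0.8},
], squeeze=20)

```text
clock: 14.98
position: [0.4558, 0.1509, 0.3156]
tool_rot: [[0.11, 0.719, 0.687], [0.994, -0.062, -0.094], [-0.026, 0.692, -0.721]]
force: [0.3, -2.4, 0.5]
grip_width: 0.07
```

Run:
```python
from h import *
import cv2,json
s=observe(); print(s["force"],s["position"],s["tool_rot"].round(3),s["qpos"].round(2))
p=camera_params("wrist"); np.save("wB.npy",p["extrinsics"])
c=snapshot("wrist")[:,:,::-1]; cv2.imwrite("pics/wB.png",c)
```

```text
[ 0.29191361 -2.44393435  0.53535311] [0.45582369 0.15093929 0.31555211] [[ 0.11   0.719  0.687]
 [ 0.994 -0.062 -0.094]
 [-0.026  0.692 -0.721]] [-0.77 -0.5  -0.1   2.2   0.67  1.08 -1.19]
```

View pics/wB.png

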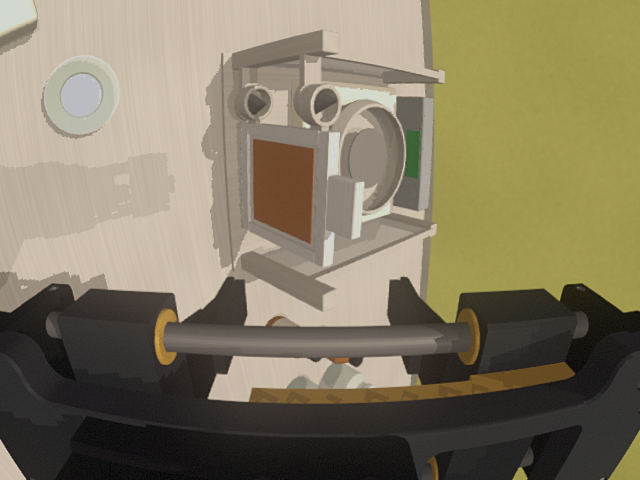

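Run:
```python
import cv2
im=cv2.imread("pics/wB.png"); cv2.imwrite("pics/wBc.png",cv2.resize(im[70:270,215:375],None,fx=5,fy=5,interpolation=cv2.INTER_CUBIC)[:600]); cv2.imwrite("pics/wBd.png",cv2.resize(im[150:270,215:375],None,fx=5,fy=5,interpolation=cv2.INTER_CUBIC))
```

```text
(no output)
```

View pics/wBc.png

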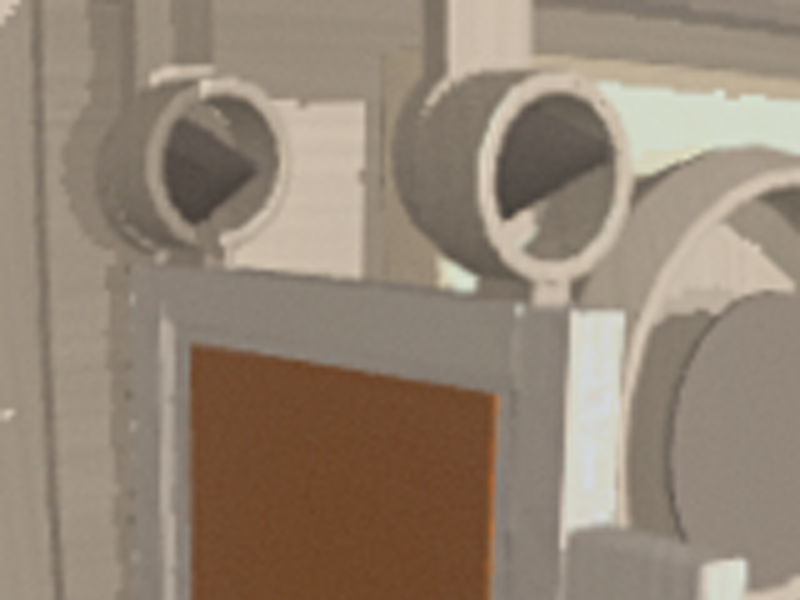

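View pics/wBd.png

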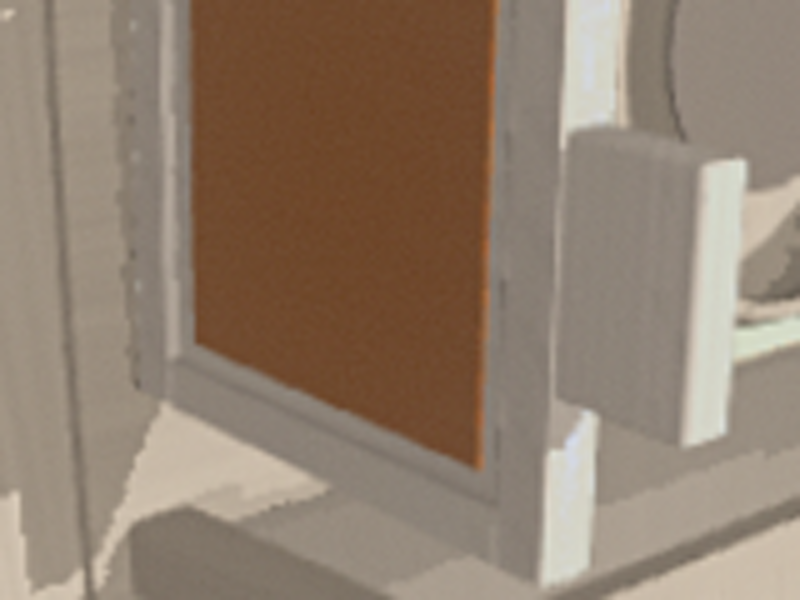

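```bash
cat > fB.py <<'E'
from h import *
c=dict(camera_params("wrist")); c["fish"]=1; c["extrinsics"]=np.load("wB.npy")
A=lambda x,y:np.array([215+(x+.5)/5-.5,70+(y+.5)/5-.5]); D=lambda x,y:np.array([215+(x+.5)/5-.5,150+(y+.5)/5-.5])
m=lambda *a:np.array(a)/1000.
o=[(A(562,308),m(-8,75,165)),(A(625,310),m(8,75,165)),(A(130,263),m(-8,75,0)),(D(540,585),m(-8,-75,165)),(D(590,575),m(8,-75,165)),(D(135,388),m(-8,-75,0)),
(D(703,158),m(-7,30,203)),(D(683,445),m(-7,-30,203)),(D(745,160),m(7,30,203)),(D(728,435),m(7,-30,203)),(A(555,178),m(0,102,152)),(A(219,166),m(0,102,32))]
def P(q,p): return Ro.from_euler("ZXY",q[3:6]).apply(p)+q[:3]
px=np.array([a for a,_ in o]); M=np.array([b for _,b in o])
f=lambda q:(proj(c,P(q,M))-px).ravel()
r=least_squares(f,[.607,.134,.02,-.08,0,0],loss="soft_l1")
print(r.x[:3].round(4),np.degrees(r.x[3:]).round(2)); print(f(r.x).reshape(-1,2).round(1).tolist())
print("cov-ish deg/m",np.sqrt(np.diag(np.linalg.inv(r.jac.T@r.jac))).round(4))
print("upper socket",P(r.x,m(0,102,132)).round(4),"lower",P(r.x,m(0,102,12)).round(4))
print("tips",atz(c,A(610,155),.188).round(4),atz(c,A(258,170),.068).round(4))
R=Ro.from_euler("ZXY",r.x[3:6]).as_matrix(); print("gate z axis",R[:,2].round(4))
E
python3 fB.py
```

```text
[0.6085 0.1413 0.014 ] [-4.54  3.22 -0.12]
[[1.2, 0.6], [-0.6, -0.3], [-0.6, 0.2], [-0.1, 0.3], [-0.3, -1.6], [0.5, 0.5], [-0.2, 0.7], [-0.1, 0.9], [0.5, -1.5], [-0.3, -0.3], [0.1, -0.3], [0.4, -0.3]]
cov-ish deg/m [0.0015 0.0009 0.0017 0.0091 0.0058 0.0087]
upper socket [0.6157 0.2355 0.1515] lower [0.6165 0.2422 0.0317]
tips [0.6148 0.2386 0.188 ] [0.616 0.239 0.068]
gate z axis [-0.0065 -0.0558  0.9984]
```

The better-conditioned wrist fit puts the socket mouths at z 0.1515 and 0.0317 (home is 0.152 and 0.032), yaw −4.5° (closed) and sag about 3°. That fits the clearance with the gate fully home. Easing the arm off its joint-2 limit, then a last look.

Emit:
move_arm([
  {"tx": 0,"ty": 0,"tz": 0,"wx": 7,"wy": 0,"wz": 0,"jaw": 0.8},
  {"tx": 0,"ty": 0,"tz": 0,"wx": 15,"wy": 0,"wz": 0,"jaw": 0.8},
  {"tx": 0,"ty": 0,"tz": 0,"wx": 23,"wy": 0,"wz": 0,"jaw": 0.8},
  {"tx": 0,"ty": 0,"tz": 0,"wx": 30,"wy": 0,"wz": 0,"jaw": 0.8},
  {"tx": 0,"ty": 0,"tz": 0,"wx": 36,"wy": 0,"wz": 0,"jaw": 0.8},
  {"tx": 0,"ty": 0,"tz": 0,"wx": 40,"wy": 0,"wz": 0,"jaw": 0.8},
  {"tx": 0,"ty": 0,"tz": 0,"wx": 40,"wy": 0,"wz": 0,"jaw": 0.8},
  {"tx": 0,"ty": 0,"tz": 0,"wx": 40,"wy": 0,"wz": 0,"jaw": 0.8},
  {"tx": 0,"ty": 0,"tz": 0,"wx": 40,"wy": 0,"wz": 0,"jaw": 0.8},
], squeeze=20)

```text
clock: 16.15
position: [0.4525, 0.16, 0.3145]
tool_rot: [[0.089, 0.994, 0.061], [0.996, -0.087, -0.027], [-0.021, 0.063, -0.998]]
force: [0.7, 1.2, 0.6]
grip_width: 0.0695
```

Run:
```python
from h import *
import cv2
s=observe(); print(s["clock"],s["force"],s["position"],s["qpos"].round(3),abs(s["joint_vel"]).max())
a=snapshot("scene")[:,:,::-1]; b=cv2.imread("pics/sA.png"); cv2.imwrite("pics/sC.png",a)
print("diff at gate", np.abs(a[180:300,400:520].astype(int)-b[180:300,400:520]).mean())
```

```text
16.15 [0.67585353 1.21610782 0.62592726] [0.45248039 0.16000508 0.31450734] [-0.844 -0.092  0.343  1.688  0.084  1.5   -0.594] 0.004293882946518322
diff at gate 1.037013888888889
```

View pics/sC.png

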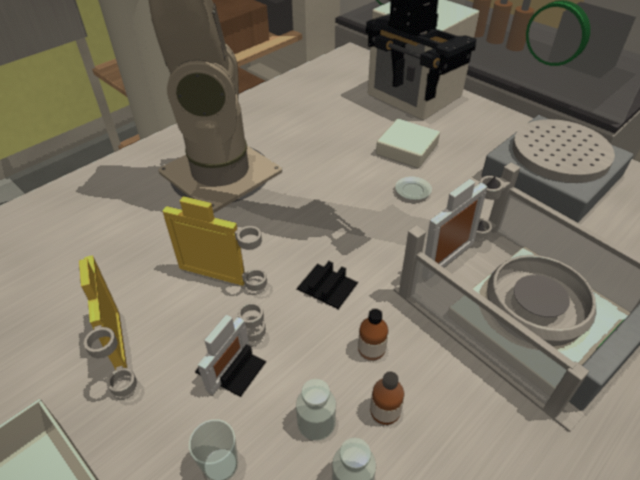

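The gate has not moved at (457,225), the arm is clear, and the small gate and look-alikes stand as before.

```bash
python3 -c "
from workcell import *
print(finish_job())"
```

```text
the job is handed in; nothing more can be done
None
```

The large gate is hung on both hinge pins and closed across the opening. I let go of it, backed the arm off and handed the job in at about 16 s.

- **What I did:** I lifted the gate out of its holder by its tab and brought it in along +x about 62 mm above home. I then lowered it until it touched, relaxed the press and opened the jaws.
- **Seating:** My best camera fit puts the socket mouths at 151.5 mm and 31.7 mm, against 152 and 32 mm for home, good to about ±2 mm. Yaw reads −4.5°, and the guard reads −4.6°.
- **Sag:** The gate leans about 3° toward its free edge. The slack between socket and pin should allow about 2.4°, so this reads slightly high. A rougher fit from the fixed cameras gave 4.2° sag and yaw −3.0°, with the mouths within 2 mm of home. I trusted the closer wrist-camera fit and did not push the gate down again.
- **Joint limit:** While tilting the camera for that check, joint 2 reached its −0.5 rad limit as rounded in the readout. I moved it off before handing in.
- **Everything else:** In the last picture the gate had not moved, the arm was clear of it, and the small gate and yellow look-alikes stood where they were.

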